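Park the bench shear: free the pawl and push the lever down

TASK

The lesson is over and the little green lever shear has been left with its blades open. Press the red tab fully down so that the ratchet pawl swings clear of the teeth, then push the lever with the black pad on its end down until it lies fully on its rubber rest, and move clear. Nothing is to be lifted or carried: leave the hammer, steel disc, tin and sheet blank where they are.

Things in the scene. Friction and masses are not known exactly. Their poses are not given: they have to be found in the camera images.
- shear: Green bench lever shear, bolted down, base 110 x 370 x 18 mm. Origin on the bench under the hub, z up. In its frame the lever points to +y, the pawl is on the -y side, both swing in the y-z plane. Green cheek and steel lower blade: x -26 to -12 mm, up to 147 mm high. Rest: at y = 150 mm, top 105 mm high. Toothed wheel: radius 88 mm about the hub, x 9 to 19 mm, top 203 mm high.
- hub (a point): A point on the lever's hinge axis, 115 mm above the bench; the axis runs along the shear's x.
- lever (a joint): Lever angle, rad: 0 = raised 1.0 rad above horizontal, grows as it is pushed down, 1.0 = horizontal on its rest (hard stop). Starts at 0.05 to 0.55. Teeth every 0.25 rad: until the pawl is free it yields less than 0.1. With the pawl free it does not fall: its stiff hinge holds it anywhere; about 3 to 6 N down on the pad moves it.
- palm_top (a point): Centre of the top face of the black palm pad on the lever's end: 220 mm along the lever from the hub axis and 11 mm above the lever's centre line (126 mm above the bench when fully down). Pad 74 mm along the lever, 54 mm wide, 16 mm thick; it slopes with the lever. Lever bar 14 mm wide, 20 mm deep.
- pawl (a joint): Pawl angle, rad: 0 = engaged between the teeth (start), grows as the red tab is pressed down, 0.5 = hard stop, fully free; the teeth are clear from about 0.3. The stiff pivot keeps it where it is left. The tab takes about 3 to 6 N while the lever is not pushed, more if it is.
- tab_top (a point): Centre of the top face of the red tab (30 x 30 x 8 mm) on the yellow pawl. Start, in the shear's frame: x 14, y -155, z 100 mm, sloping 0.25 rad, higher towards -y. Fully pressed it is 37 mm lower and 6 mm farther to -y, sloping 0.25 rad the other way. The pawl's pivot is at x 14, y -86, z 70 mm; the base below the tab is 18 mm high.
- hammer: Loose hammer with a dark wooden handle, 260 mm long, lying on the bench beside the shear. Bystander.
- steel_disc: Loose dark steel disc, 70 mm across, 22 mm high; origin at the centre of its underside. Bystander.
- tin: Loose open aluminium tin, 60 mm across, 65 mm high; origin at the centre of its underside. Bystander.
- blank: Loose sheet blank of aluminium, 70 x 120 x 4 mm; origin at the centre of its underside. Bystander.

How it is judged:
By the outcome, as a careful person would: the job done as asked, in the order asked, and still so for the second after the job is handed in, with the robot touching nothing.
It also fails if it takes over 48 s, if anything falls off the work surface, if the arm or the gripper's body presses on something with over 40 N, if the wrist force passes 120 N, or if a joint passes its speed limit or range.

ROBOT

A 6-joint arm with a two-finger parallel gripper is mounted at the origin on the work surface. World frame = base frame: x ahead of the robot, y to its left, z up, the work surface at z = 0. Lengths are in m, angles in rad, forces in N, time in s.
With the tool pointing down it reaches from about 0.425 to 0.95 m from the base axis. Payload 3.5 kg.
Tool frame: the origin (TCP) lies at the very end of the fingers, on their centre line; the grasp point (between the pads) lies 19 mm behind it; z points along the fingers, y is the line along which they close (so a half turn about z gives the same grasp; the last joint's range is limited). The gripper opens to 85 mm and grips with 20 to 120 N. Pads are 22 mm wide; open, the fingers measure 114 mm over their backs; the gripper's body (76 mm by 85 mm) begins 54 mm behind the grasp point. The pads swing forward as they close: fully open they stand 13 mm farther back than shut.
Start: joints at [1.015, 0.286, 1.577, -0, 1.279, -0.15], TCP at [0.266, 0.62, 0.231] pointing down, gripper open.
Joint ranges: [-2.77, 2.77], [-0.9, 2.22], [0.21, 2.48], [-1.53, 4.67], [0.24, 2.81], [-2.84, 2.84]. Speed limits (rad/s): [2.79, 2.79, 3.14, 3.14, 3.14, 3.14].

INTERFACE

Orientations are given as a unit quaternion [x, y, z, w].
In Python, from plant import ctrl, optics, sign_off gives the robot as it stands.
- The arm moves only by the shell command python3 -m creep 'ROWS' [FORCE]. ROWS is JSON, a list of rows, each an object of numbers: "x", "y", "z": the shift along the tool's x, y, z in mm; "rx", "ry", "rz": the turn, a rotation vector about the tool's x, y, z in degrees; "grip": the opening, from 0 (shut) to 1 (fully open). In form: [{"x": .., "y": .., "z": .., "rx": .., "ry": .., "rz": .., "grip": ..}, ...]. A call has exactly 10 rows; each row shifts and turns the commanded pose from where the row before left it, along the tool's axes as they then stand; what a row does not reach is not made up. A row lasts 1/12 s, in which the tool goes at most 41.7 mm and 7.16 degrees, less where a joint would pass 70% of its speed; a pose out of reach is approached as far as the arm can. A call with a gripper value outside its range is refused whole. The fingers move at their own pace and stop on an object; FORCE is the grip in N (left out, the last holds). Time passes only in rows, so rows that do not move let the fingers close, or fill a call up. It gives the time, the measured TCP pose, the force, the opening and the grip force at its end, in the units of the state.
- ctrl.get_state(): the state, without advancing time (a new reading comes with each control period).
- optics.read_camera(name): name is "side" or "top"; returns a dict with "color" (480x640x3 uint8, blue, green, red), "K" (3x3 intrinsics, pixels), "R" (3x3) and "t" (3): a world point X has camera coordinates R X + t. Camera axes: x right, y down, z forward; pixel columns grow to the right and rows downward; lengths in m; the calibration is good to about 2 mm. A picture is of the moment at which its call begins. There is no depth.
- sign_off(): hands the job in; it is judged then, once.
The state is a dict: "time": time; "qpos": joint angles; "dq": joint speeds; "joint_efforts": joint torques, N m; "eef_pos": TCP position; "tcp_rot": TCP orientation; "contact_force": force on the tool from outside, world axes, zero at the start; "wrist_torque": the same for the moment, N m; "opening": opening from 0.0 (shut) to 1.0 (fully open); "finger_force": force on a finger pad.
Only numpy, scipy, OpenCV 4.12 (cv2) and the standard library are available. Lean on these libraries where they do the work, as an engineer would, in place of code of your own. Each camera call takes 0.05 s, during which the arm holds its last target. There are 200 camera calls.

## Working session

There is one attempt and no reset: what is moved stays moved. The work goes in short steps, Python scripts to look and compute and a shell command to move; the robot and the scene stay as the last step left them, time stands still between calls to the robot, and variables do not carry over. Pictures are saved under pics/ and viewed, at most 10 in all, crops included, and the job is handed in when it is done.

```bash
mkdir -p pics; python3 - <<'E'
from plant import ctrl, optics
import cv2
s=ctrl.get_state(); print(s)
for n in("side","top"):
    c=optics.read_camera(n); cv2.imwrite(f"pics/{n}0.png",c["color"]); print(n,c["K"],c["R"],c["t"])
E
```

```text
{'time': 0.0, 'qpos': array([ 1.01497653e+00,  2.87194360e-01,  1.57819467e+00,  6.18161604e-07,
        1.27860487e+00, -1.50009574e-01]), 'dq': array([-6.53302767e-04,  8.86880326e-04,  2.62173816e-04, -9.71123826e-04,
       -1.70875566e-03, -9.45781271e-05]), 'joint_efforts': array([ 1.05745883e-03, -4.06000364e+01, -2.92615181e+01, -1.43444977e-04,
        5.93526711e-03, -4.43350530e-06]), 'eef_pos': array([0.26608844, 0.61961544, 0.22991848]), 'tcp_rot': array([ 2.01515632e-01,  9.79484563e-01, -1.12652923e-03, -4.15255534e-04]), 'contact_force': array([-0.19982866,  0.52924876, -0.54964109]), 'wrist_torque': array([ 0.04250514, -0.00822852, -0.00928796]), 'finger_force': 0.0, 'opening': 1.0012285118515207}
side [[596.32995892   0.         325.15596733]
 [  0.         596.32995892 233.90956308]
 [  0.           0.           1.        ]] [[-0.73913609 -0.6733134   0.01808048]
 [-0.51081744  0.54285403 -0.66661461]
 [ 0.43902549 -0.50195475 -0.74518324]] [0.39526991 0.46788825 0.93573469]
top [[622.38779041   0.         310.35033987]
 [  0.         622.38779041 233.95147625]
 [  0.           0.           1.        ]] [[ 3.34704728e-03 -9.99994330e-01 -3.70717028e-04]
 [-9.95691042e-01 -3.29828786e-03 -9.26740037e-02]
 [ 9.26722555e-02  6.79303895e-04 -9.95696435e-01]] [-0.05082899  0.61339123  1.21776354]
```

View pics/side0.png

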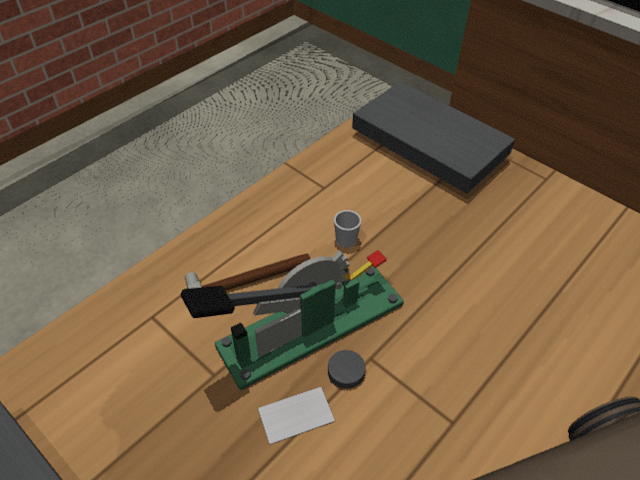

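View pics/top0.png

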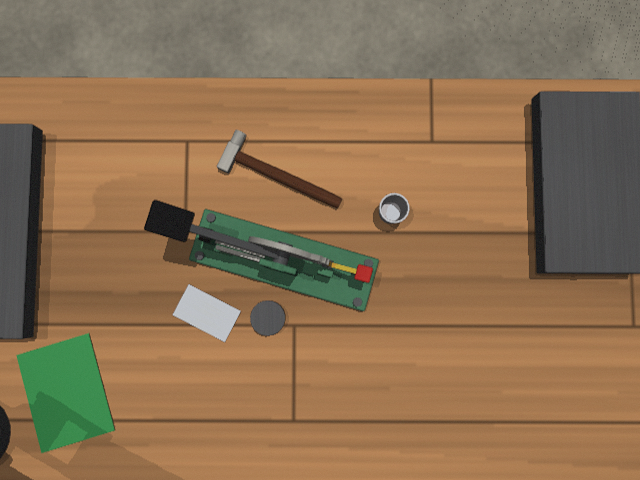

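The side view shows the black pad at about (208,300), the red tab at (376,259), and the cheek on the near side. In the top view the pad is at (169,220), the tab at (364,273), and the base is tilted by about 15°. The hammer and tin lie on the far side, and the disc and blank on the near side.

```bash
cat > h.py <<'E'
import numpy as np, cv2
from plant import ctrl, optics
def cam(n):
    c=optics.read_camera(n); c["R"]=np.array(c["R"]);c["t"]=np.array(c["t"]); return c
def ray(c,p):
    o=-c["R"].T@c["t"]; d=c["R"].T@np.linalg.inv(c["K"])@[p[0],p[1],1]; return o,d/np.linalg.norm(d)
def plane(c,p,z):
    o,d=ray(c,p); return o+d*(z-o[2])/d[2]
def tri(a,p,b,q):
    o,d=ray(a,p);O,D=ray(b,q)
    s=np.linalg.lstsq(np.c_[d,-D],O-o,rcond=None)[0]
    P,Q=o+d*s[0],O+D*s[1]; return (P+Q)/2,np.linalg.norm(P-Q)
def blob(m,near):
    n,l,st,ce=cv2.connectedComponentsWithStats(m.astype(np.uint8))
    i=max((i for i in range(1,n) if np.hypot(*(ce[i]-near))<40),key=lambda i:st[i,4]); return ce[i],st[i,4],l==i
def red(c,near):
    b,g,r=[c["color"][...,i].astype(int) for i in range(3)]
    return blob((r>120)&(g<60)&(b<60),near)
E
python3 - <<'E'
from h import *
s,t=cam("side"),cam("top")
rs,rt=red(s,(376,259)),red(t,(364,273)); print(rs[:2],rt[:2],"tab",tri(s,rs[0],t,rt[0]))
bs,bt=[blob(c["color"].max(2)<32,n) for c,n in((s,(208,300)),(t,(169,220)))]
print(bs[:2],bt[:2],"pad",tri(s,bs[0],t,bt[0]))
g=cv2.cvtColor(t["color"],cv2.COLOR_BGR2HSV); m=(g[...,0]>60)&(g[...,0]<90)&(g[...,1]>80); m[:,:150]=0;m[:200]=0;m[320:]=0
p=np.argwhere(m)[:,::-1].astype(np.float32); r=cv2.minAreaRect(p); bx=cv2.boxPoints(r)
w=np.array([plane(t,q,.018) for q in bx]); print(bx,w,w.mean(0),[np.linalg.norm(w[i]-w[i-1]) for i in range(4)])
for n,p in(("bolt0",(211,218)),("b1",(200,257)),("b2",(368,265)),("b3",(357,302))): print(n,plane(t,p,.02))
E
```

```text
(array([376.18674699, 257.90963855]), np.int32(166)) (array([363.34821429, 272.87946429]), np.int32(224)) tab (array([ 0.53482581, -0.14773608,  0.10097776]), np.float64(0.0023694625931890956))
(array([216.12780421, 300.80693406]), np.int32(1471)) (array([168.85221239, 220.87876106]), np.int32(1130)) pad (array([0.61193536, 0.18568682, 0.22721602]), np.float64(0.011531968238799957))
[[188.54779 259.3376 ]
 [203.62738 208.06691]
 [378.7707  259.57965]
 [363.6911  310.85034]] [[ 0.56242903  0.1960856   0.018     ]
 [ 0.66651574  0.167748    0.018     ]
 [ 0.56321528 -0.18657648  0.018     ]
 [ 0.46071408 -0.15577507  0.018     ]] [0.56321853 0.00537051 0.018     ] [np.float64(0.3662674688020294), np.float64(0.10787521333293018), np.float64(0.3690756343836668), np.float64(0.10702906737549618)]
bolt0 [0.64605727 0.15211049 0.02      ]
b1 [0.56710164 0.17278214 0.02      ]
b2 [ 0.55215693 -0.16467128  0.02      ]
b3 [ 0.47826626 -0.14233334  0.02      ]
```

```bash
python3 -m creep '[{"z":-35,"rz":-6.9,"grip":0},{"z":-35,"grip":0},{"z":-35,"grip":0},{"x":-22,"y":-31,"grip":0},{"x":-22,"y":-31,"grip":0},{"x":-22,"y":-31,"grip":0},{"x":-22,"y":-31,"grip":0},{"x":-22,"y":-31,"grip":0},{"x":-22,"y":-31,"grip":0},{"x":-22,"y":-31,"grip":0}]'
python3 -m creep '[{"x":-22,"y":-31,"grip":0},{"x":-22,"y":-31,"grip":0},{"x":-22,"y":-31,"grip":0},{"x":-22,"y":-31,"grip":0},{"x":-22,"y":-31,"grip":0},{"x":-22,"y":-31,"grip":0},{"x":-22,"y":-31,"grip":0},{"x":-22,"y":-31,"grip":0},{"x":-22,"y":-31,"grip":0},{"grip":0}]'
cat >> h.py <<'E'
from scipy.spatial.transform import Rotation as Ro
O=np.array([.5640,.0052]);U=np.array([.278,.960]);Ex=np.array([.960,-.278])
def goto(x,y,z): # shear frame mm -> tool-axis shift in mm
    s=ctrl.get_state(); w=np.r_[O+(x*Ex+y*U)/1000,z/1000]
    p=s["eef_pos"]; d=p[:2]-O
    print("t",s["time"],"tcp in shear",d@Ex*1000,d@U*1000,p[2]*1000,"F",s["contact_force"],"open",s["opening"])
    R=Ro.from_quat(s["tcp_rot"]); print("shift",R.inv().apply(w-p)*1000,"R",R.as_matrix().round(3).tolist())
E
python3 -c "from h import *;goto(14,-158,140)"
```

```text
t 0.2 tcp in shear -456.75648009012224 507.28089399931577 230.44885015119044 F [-0.19429437 -0.42090726  0.52837899] open 0.99811738240482
shift [-549.67678726 -602.01448925   91.20210772] R [[-0.919, 0.395, -0.001], [0.395, 0.919, -0.001], [0.0, -0.001, -1.0]]$[0]: bad value
$[0]: bad value
```

```bash
python3 -m creep '[{"x":0,"y":0,"z":-35,"rx":0,"ry":0,"rz":-6.9,"grip":0},{"x":0,"y":0,"z":-35,"rx":0,"ry":0,"rz":0,"grip":0},{"x":0,"y":0,"z":-35,"rx":0,"ry":0,"rz":0,"grip":0},{"x":-22,"y":-31,"z":0,"rx":0,"ry":0,"rz":0,"grip":0},{"x":-22,"y":-31,"z":0,"rx":0,"ry":0,"rz":0,"grip":0},{"x":-22,"y":-31,"z":0,"rx":0,"ry":0,"rz":0,"grip":0},{"x":-22,"y":-31,"z":0,"rx":0,"ry":0,"rz":0,"grip":0},{"x":-22,"y":-31,"z":0,"rx":0,"ry":0,"rz":0,"grip":0},{"x":-22,"y":-31,"z":0,"rx":0,"ry":0,"rz":0,"grip":0},{"x":-22,"y":-31,"z":0,"rx":0,"ry":0,"rz":0,"grip":0}]'
python3 -c "from h import *;goto(14,-158,140)"
```

```text
time: 1.03
eef_pos: [0.3531, 0.3668, 0.3361]
tcp_rot: [0.142, 0.99, -0.0, 0.0]
contact_force: [0.8, -0.1, 0.2]
opening: -0.001
finger_force: 0.0
t 1.0333 tcp in shear -302.9893028102561 288.5509372163457 336.1212081750382 F [ 0.80368872 -0.14032512  0.20707453] open -0.001070217815371839
shift [-318.45194571 -445.65930321  196.20688309] R [[-0.96, 0.281, 0.0], [0.281, 0.96, -0.0], [-0.0, -0.0, -1.0]]
```

```bash
python3 -m creep '[{"x":-23,"y":-33,"z":0,"rx":0,"ry":0,"rz":0,"grip":0},{"x":-23,"y":-33,"z":0,"rx":0,"ry":0,"rz":0,"grip":0},{"x":-23,"y":-33,"z":0,"rx":0,"ry":0,"rz":0,"grip":0},{"x":-23,"y":-33,"z":0,"rx":0,"ry":0,"rz":0,"grip":0},{"x":-23,"y":-33,"z":0,"rx":0,"ry":0,"rz":0,"grip":0},{"x":-23,"y":-33,"z":0,"rx":0,"ry":0,"rz":0,"grip":0},{"x":-23,"y":-33,"z":0,"rx":0,"ry":0,"rz":0,"grip":0},{"x":-23,"y":-33,"z":0,"rx":0,"ry":0,"rz":0,"grip":0},{"x":-23,"y":-33,"z":0,"rx":0,"ry":0,"rz":0,"grip":0},{"x":-23,"y":-33,"z":0,"rx":0,"ry":0,"rz":0,"grip":0}]'
python3 -m creep '[{"x":-22,"y":-29,"z":0,"rx":0,"ry":0,"rz":0,"grip":0},{"x":-22,"y":-29,"z":0,"rx":0,"ry":0,"rz":0,"grip":0},{"x":-22,"y":-29,"z":0,"rx":0,"ry":0,"rz":0,"grip":0},{"x":-22,"y":-29,"z":0,"rx":0,"ry":0,"rz":0,"grip":0},{"x":0,"y":0,"z":35,"rx":0,"ry":0,"rz":0,"grip":0},{"x":0,"y":0,"z":40,"rx":0,"ry":0,"rz":0,"grip":0},{"x":0,"y":0,"z":40,"rx":0,"ry":0,"rz":0,"grip":0},{"x":0,"y":0,"z":40,"rx":0,"ry":0,"rz":0,"grip":0},{"x":0,"y":0,"z":30,"rx":0,"ry":0,"rz":0,"grip":0},{"x":0,"y":0,"z":0,"rx":0,"ry":0,"rz":0,"grip":0}]'
python3 - <<'E'
from h import *
goto(14,-158,110)
a=cam("side")["color"][180:400,150:450];b=cam("top")["color"][150:370,130:430]
cv2.imwrite("pics/a1.png",cv2.resize(np.vstack([a,b]),None,fx=1.35,fy=1.35))
E
```

```text
time: 1.87
eef_pos: [0.4809, -0.0148, 0.3364]
tcp_rot: [0.142, 0.99, 0.0, 0.0]
contact_force: [0.5, 0.1, 0.3]
opening: -0.0
finger_force: 0.0
time: 2.7
eef_pos: [0.5276, -0.1466, 0.1431]
tcp_rot: [0.142, 0.99, 0.002, -0.007]
contact_force: [-1.7, 0.4, -1.4]
opening: -0.002
finger_force: 0.0
t 2.7 tcp in shear 7.289318339475846 -155.8494755028789 143.0517620457026 F [-1.72012198  0.43221538 -1.42830657] open -0.0018896892188683446
shift [-7.21402721 -2.03657632 32.93941143] R [[-0.959, 0.282, -0.014], [0.282, 0.959, 0.007], [0.015, 0.003, -1.0]]
```

View pics/a1.png

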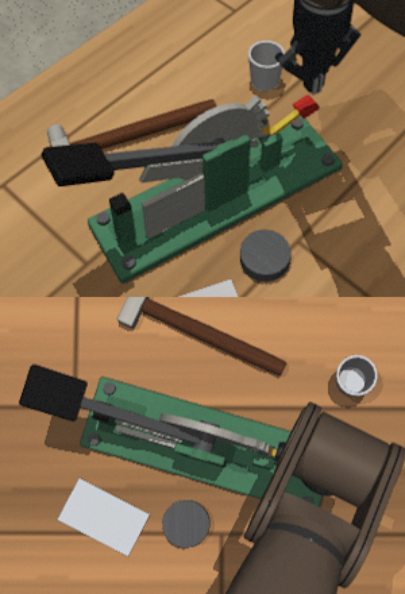

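The fingertips are just above the red tab (side crop, about (315,85)), and the tin is clear of the hand. Next is a short alignment, then the press.

```bash
python3 -m creep '[{"x":-5,"y":-2,"z":0,"rx":0,"ry":0,"rz":0,"grip":0},{"x":0,"y":0,"z":10,"rx":0,"ry":0,"rz":0,"grip":0},{"x":0,"y":0,"z":10,"rx":0,"ry":0,"rz":0,"grip":0},{"x":0,"y":0,"z":0,"rx":0,"ry":0,"rz":0,"grip":0},{"x":0,"y":0,"z":0,"rx":0,"ry":0,"rz":0,"grip":0},{"x":0,"y":0,"z":0,"rx":0,"ry":0,"rz":0,"grip":0},{"x":0,"y":0,"z":0,"rx":0,"ry":0,"rz":0,"grip":0},{"x":0,"y":0,"z":0,"rx":0,"ry":0,"rz":0,"grip":0},{"x":0,"y":0,"z":0,"rx":0,"ry":0,"rz":0,"grip":0},{"x":0,"y":0,"z":0,"rx":0,"ry":0,"rz":0,"grip":0}]' >/dev/null
python3 -c "from h import *;goto(14,-159,66)"
```

```text
t 3.6333 tcp in shear 17.891268069733282 -158.6506420442528 131.56405391834033 F [ 0.38293189 -0.36077221  0.20999038] open 0.0006571350845886494
shift [ 3.9349511  -0.1820641  65.56247879] R [[-0.96, 0.282, 0.0], [0.282, 0.96, -0.0], [-0.0, -0.0, -1.0]]
```

```bash
python3 -m creep '[{"x":4,"y":0,"z":10,"rx":0,"ry":0,"rz":0,"grip":0},{"x":0,"y":0,"z":10,"rx":0,"ry":0,"rz":0,"grip":0},{"x":0,"y":0,"z":6,"rx":0,"ry":0,"rz":0,"grip":0},{"x":0,"y":0,"z":5,"rx":0,"ry":0,"rz":0,"grip":0},{"x":0,"y":0,"z":5,"rx":0,"ry":0,"rz":0,"grip":0},{"x":0,"y":0,"z":5,"rx":0,"ry":0,"rz":0,"grip":0},{"x":0,"y":0,"z":5,"rx":0,"ry":0,"rz":0,"grip":0},{"x":0,"y":0,"z":5,"rx":0,"ry":0,"rz":0,"grip":0},{"x":0,"y":0,"z":5,"rx":0,"ry":0,"rz":0,"grip":0},{"x":0,"y":0,"z":0,"rx":0,"ry":0,"rz":0,"grip":0}]'
python3 -c "from h import *;goto(14,-159,66)"
```

```text
time: 4.47
eef_pos: [0.5333, -0.1514, 0.0746]
tcp_rot: [0.142, 0.99, -0.0, 0.0]
contact_force: [0.1, -1.4, 1.4]
opening: -0.0
finger_force: 0.6
t 4.4667 tcp in shear 14.092118487452325 -158.85738891083872 74.64541628779475 F [ 0.09109748 -1.37431793  1.39565679] open -0.00032105395173267554
shift [0.11590663 0.03476525 8.64531179] R [[-0.959, 0.282, 0.001], [0.282, 0.959, -0.0], [-0.001, -0.0, -1.0]]
```

```bash
python3 -m creep '[{"x":0,"y":0,"z":3,"rx":0,"ry":0,"rz":0,"grip":0},{"x":0,"y":0,"z":3,"rx":0,"ry":0,"rz":0,"grip":0},{"x":0,"y":0,"z":2,"rx":0,"ry":0,"rz":0,"grip":0},{"x":0,"y":0,"z":1,"rx":0,"ry":0,"rz":0,"grip":0},{"x":0,"y":0,"z":1,"rx":0,"ry":0,"rz":0,"grip":0},{"x":0,"y":0,"z":0,"rx":0,"ry":0,"rz":0,"grip":0},{"x":0,"y":0,"z":0,"rx":0,"ry":0,"rz":0,"grip":0},{"x":0,"y":0,"z":0,"rx":0,"ry":0,"rz":0,"grip":0},{"x":0,"y":0,"z":0,"rx":0,"ry":0,"rz":0,"grip":0},{"x":0,"y":0,"z":0,"rx":0,"ry":0,"rz":0,"grip":0}]'
python3 -c "from h import *;goto(14,-159,66)"
```

```text
time: 5.3
eef_pos: [0.5332, -0.151, 0.0653]
tcp_rot: [0.142, 0.99, 0.0, 0.0]
contact_force: [1.4, -3.6, 3.2]
opening: 0.002
finger_force: 1.4
t 5.3 tcp in shear 13.817624045660319 -158.47550424328088 65.30466798515485 F [ 1.3719637  -3.64502757  3.1510367 ] open 0.0017827640367764819
shift [-0.16824425 -0.34650556 -0.69536404] R [[-0.96, 0.282, 0.0], [0.282, 0.96, 0.0], [-0.0, 0.0, -1.0]]
```

```bash
python3 -m creep '[{"x":0,"y":0,"z":1,"rx":0,"ry":0,"rz":0,"grip":0},{"x":0,"y":0,"z":1,"rx":0,"ry":0,"rz":0,"grip":0},{"x":0,"y":0,"z":1,"rx":0,"ry":0,"rz":0,"grip":0},{"x":0,"y":0,"z":1,"rx":0,"ry":0,"rz":0,"grip":0},{"x":0,"y":0,"z":0,"rx":0,"ry":0,"rz":0,"grip":0},{"x":0,"y":0,"z":0,"rx":0,"ry":0,"rz":0,"grip":0},{"x":0,"y":0,"z":0,"rx":0,"ry":0,"rz":0,"grip":0},{"x":0,"y":0,"z":0,"rx":0,"ry":0,"rz":0,"grip":0},{"x":0,"y":0,"z":0,"rx":0,"ry":0,"rz":0,"grip":0},{"x":0,"y":0,"z":0,"rx":0,"ry":0,"rz":0,"grip":0}]'
python3 -c "from h import *;goto(14,-159,66)"
```

```text
time: 6.13
eef_pos: [0.5336, -0.1511, 0.0642]
tcp_rot: [0.142, 0.99, 0.0, -0.0]
contact_force: [-5.5, -0.1, 15.7]
opening: -0.004
finger_force: 8.1
t 6.1333 tcp in shear 14.219986105424605 -158.48030677839324 64.17868660604354 F [-5.54615042 -0.13573673 15.68764688] open -0.004116025537055536
shift [ 0.23584778 -0.34275305 -1.82124084] R [[-0.96, 0.281, -0.001], [0.281, 0.96, 0.0], [0.001, 0.0, -1.0]]
```

The stop is reached: 16 N, with only 1 mm of travel for 4 mm commanded. I'll retract, check the tab, and measure the lever angle.

```bash
python3 -m creep '[{"x":0,"y":0,"z":-30,"rx":0,"ry":0,"rz":0,"grip":0},{"x":0,"y":0,"z":-40,"rx":0,"ry":0,"rz":0,"grip":0},{"x":0,"y":0,"z":-40,"rx":0,"ry":0,"rz":0,"grip":0},{"x":0,"y":0,"z":-40,"rx":0,"ry":0,"rz":0,"grip":0},{"x":0,"y":0,"z":-40,"rx":0,"ry":0,"rz":0,"grip":0},{"x":0,"y":0,"z":-40,"rx":0,"ry":0,"rz":0,"grip":0},{"x":0,"y":0,"z":-40,"rx":0,"ry":0,"rz":0,"grip":0},{"x":0,"y":38,"z":0,"rx":0,"ry":0,"rz":0,"grip":0},{"x":0,"y":38,"z":0,"rx":0,"ry":0,"rz":0,"grip":0},{"x":0,"y":38,"z":0,"rx":0,"ry":0,"rz":0,"grip":0}]'
python3 - <<'E'
from h import *
s=cam("side");t=cam("top")
r=red(s,(376,268)); print("red",r[:2])
for x in(0,14):
  for z in (63,100):
    w=np.r_[O+(14*Ex+(-161 if z==63 else -155)*U)/1000,z/1000]; c=s["R"]@w+s["t"]; p=s["K"]@c; print("expect",z,p[:2]/p[2])
m=blob(t["color"].max(2)<32,(169,220)); print(m[:2])
for z in(.21,.22,.23,.24):
    w=plane(t,m[0],z)[:2]-O; y=w@U*1000
    a=np.arctan2(z*1000-115,y)-np.arctan2(3,220); print(z,w@Ex*1000,y,"radius",np.hypot(z*1000-115,y),"alpha",a)
goto(0,190,280)
E
```

```text
time: 6.97
eef_pos: [0.5647, -0.0399, 0.331]
tcp_rot: [0.143, 0.99, 0.001, -0.001]
contact_force: [0.6, 0.6, -0.6]
opening: -0.0
finger_force: 0.0
red (array([376.6302521 , 268.57983193]), np.int32(119))
expect 63 [377.78638285 269.003499  ]
expect 100 [376.85953503 258.48207334]
expect 63 [377.78638285 269.003499  ]
expect 100 [376.85953503 258.48207334]
(array([169.06642942, 220.94661922]), np.int32(843))
0.21 -0.19223805544217348 195.5273816686584 radius 217.3843531218409 alpha 0.43864064876986436
0.22 -0.6440387387216107 193.01171788617265 radius 219.7237430078313 alpha 0.48459599711332807
0.23 -1.095839422000929 190.4960541036869 radius 222.5168457197675 alpha 0.5294906349590046
0.24 -1.5476401052803663 187.98039032120113 radius 225.74682089746275 alpha 0.5731866800850672
t 7.0667 tcp in shear 12.308776424697095 -39.57468018046738 329.7843749926716 F [ 0.96512281  0.61407527 -0.03367231] open 0.000573898892151288
shift [ 11.4772947  229.34926427  50.62945673] R [[-0.961, 0.276, -0.003], [0.276, 0.961, 0.005], [0.005, 0.003, -1.0]]
```

The tab sits at the fully pressed position: (376.6,268.6) measured against (377.8,269.0) expected. The lever is about 0.49 rad above horizontal. Now over to the pad.

```bash
python3 -m creep '[{"x":2,"y":33,"z":0,"rx":0,"ry":0,"rz":0,"grip":0},{"x":2,"y":33,"z":0,"rx":0,"ry":0,"rz":0,"grip":0},{"x":2,"y":33,"z":0,"rx":0,"ry":0,"rz":0,"grip":0},{"x":2,"y":33,"z":0,"rx":0,"ry":0,"rz":0,"grip":0},{"x":2,"y":33,"z":0,"rx":0,"ry":0,"rz":0,"grip":0},{"x":2,"y":33,"z":10,"rx":0,"ry":0,"rz":0,"grip":0},{"x":2,"y":30,"z":20,"rx":0,"ry":0,"rz":0,"grip":0},{"x":0,"y":0,"z":20,"rx":0,"ry":0,"rz":0,"grip":0},{"x":0,"y":0,"z":0,"rx":0,"ry":0,"rz":0,"grip":0},{"x":0,"y":0,"z":0,"rx":0,"ry":0,"rz":0,"grip":0}]' >/dev/null
python3 -c "from h import *;goto(-1,190,240)"
```

```text
t 7.9 tcp in shear -0.585135459289074 182.67100613525 278.2143390288712 F [ 0.84500262 -0.04666804  1.05602055] open -0.0016107451013500998
shift [ 0.18331125  7.21715015 38.19808698] R [[-0.96, 0.281, -0.007], [0.281, 0.96, -0.001], [0.007, -0.003, -1.0]]
```

```bash
python3 -m creep '[{"x":0,"y":4,"z":15,"rx":0,"ry":0,"rz":0,"grip":0},{"x":0,"y":3,"z":15,"rx":0,"ry":0,"rz":0,"grip":0},{"x":0,"y":1,"z":8,"rx":0,"ry":0,"rz":0,"grip":0},{"x":0,"y":3,"z":6,"rx":0,"ry":0,"rz":0,"grip":0},{"x":0,"y":3,"z":6,"rx":0,"ry":0,"rz":0,"grip":0},{"x":0,"y":3,"z":6,"rx":0,"ry":0,"rz":0,"grip":0},{"x":0,"y":3,"z":6,"rx":0,"ry":0,"rz":0,"grip":0},{"x":0,"y":2,"z":6,"rx":0,"ry":0,"rz":0,"grip":0},{"x":0,"y":2,"z":6,"rx":0,"ry":0,"rz":0,"grip":0},{"x":0,"y":0,"z":0,"rx":0,"ry":0,"rz":0,"grip":0}]'
python3 - <<'E'
from h import *
goto(-1,216,172)
a=cam("side")["color"][180:400,150:450]
cv2.imwrite("pics/a2.png",cv2.resize(a,None,fx=1.6,fy=1.6))
E
```

```text
time: 8.73
eef_pos: [0.6231, 0.2051, 0.2067]
tcp_rot: [0.142, 0.99, 0.001, 0.001]
contact_force: [0.1, 0.1, 0.6]
opening: -0.003
finger_force: 0.3
t 8.7333 tcp in shear 1.1879504096813431 208.3247992041861 206.69412020492587 F [0.06572744 0.09673038 0.6206247 ] open -0.0026626788860209367
shift [ 2.24451826  7.3650803  34.7061313 ] R [[-0.96, 0.281, 0.001], [0.281, 0.96, 0.002], [-0.001, 0.002, -1.0]]
```

View pics/a2.png

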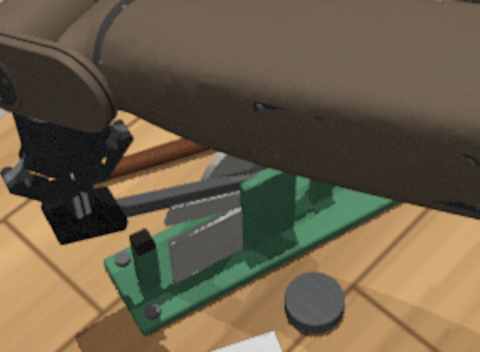

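The fingertips are on the pad (crop (80,205)) and the lever has started to go down. Continuing along the arc.

```bash
python3 -m creep '[{"x":1,"y":3,"z":7,"rx":0,"ry":0,"rz":0,"grip":0},{"x":1,"y":2,"z":7,"rx":0,"ry":0,"rz":0,"grip":0},{"x":0,"y":2,"z":7,"rx":0,"ry":0,"rz":0,"grip":0},{"x":0,"y":2,"z":7,"rx":0,"ry":0,"rz":0,"grip":0},{"x":0,"y":2,"z":7,"rx":0,"ry":0,"rz":0,"grip":0},{"x":0,"y":1,"z":7,"rx":0,"ry":0,"rz":0,"grip":0},{"x":0,"y":1,"z":7,"rx":0,"ry":0,"rz":0,"grip":0},{"x":0,"y":1,"z":7,"rx":0,"ry":0,"rz":0,"grip":0},{"x":0,"y":0,"z":6,"rx":0,"ry":0,"rz":0,"grip":0},{"x":0,"y":0,"z":6,"rx":0,"ry":0,"rz":0,"grip":0}]'
python3 -m creep '[{"x":0,"y":0,"z":4,"rx":0,"ry":0,"rz":0,"grip":0},{"x":0,"y":0,"z":3,"rx":0,"ry":0,"rz":0,"grip":0},{"x":0,"y":0,"z":2,"rx":0,"ry":0,"rz":0,"grip":0},{"x":0,"y":0,"z":1,"rx":0,"ry":0,"rz":0,"grip":0},{"x":0,"y":0,"z":0,"rx":0,"ry":0,"rz":0,"grip":0},{"x":0,"y":0,"z":0,"rx":0,"ry":0,"rz":0,"grip":0},{"x":0,"y":0,"z":0,"rx":0,"ry":0,"rz":0,"grip":0},{"x":0,"y":0,"z":0,"rx":0,"ry":0,"rz":0,"grip":0},{"x":0,"y":0,"z":0,"rx":0,"ry":0,"rz":0,"grip":0},{"x":0,"y":0,"z":0,"rx":0,"ry":0,"rz":0,"grip":0}]'
python3 -c "from h import *;goto(-1,222,126)"
```

```text
time: 9.62
eef_pos: [0.6241, 0.2186, 0.1383]
tcp_rot: [0.142, 0.99, 0.0, -0.001]
contact_force: [0.5, 3.2, 3.8]
opening: -0.001
finger_force: 2.0
time: 10.45
eef_pos: [0.6243, 0.2175, 0.1287]
tcp_rot: [0.142, 0.99, -0.001, -0.0]
contact_force: [0.9, 0.2, 0.3]
opening: 0.003
finger_force: 0.0
t 10.45 tcp in shear -1.1029691614149824 220.5822369095464 128.68304520790932 F [0.89112087 0.16465499 0.27201656] open 0.0029216519230664748
shift [-0.10228774  1.17477391  2.68131988] R [[-0.96, 0.281, -0.001], [0.281, 0.96, -0.001], [0.001, -0.001, -1.0]]
```

```bash
python3 -m creep '[{"x":0,"y":0,"z":2,"rx":0,"ry":0,"rz":0,"grip":0},{"x":0,"y":0,"z":1,"rx":0,"ry":0,"rz":0,"grip":0},{"x":0,"y":0,"z":1,"rx":0,"ry":0,"rz":0,"grip":0},{"x":0,"y":0,"z":1,"rx":0,"ry":0,"rz":0,"grip":0},{"x":0,"y":0,"z":1,"rx":0,"ry":0,"rz":0,"grip":0},{"x":0,"y":0,"z":0,"rx":0,"ry":0,"rz":0,"grip":0},{"x":0,"y":0,"z":0,"rx":0,"ry":0,"rz":0,"grip":0},{"x":0,"y":0,"z":0,"rx":0,"ry":0,"rz":0,"grip":0},{"x":0,"y":0,"z":0,"rx":0,"ry":0,"rz":0,"grip":0},{"x":0,"y":0,"z":0,"rx":0,"ry":0,"rz":0,"grip":0}]'
```

```text
time: 11.28
eef_pos: [0.6246, 0.2177, 0.1259]
tcp_rot: [0.142, 0.99, -0.001, -0.0]
contact_force: [-7.0, -1.8, 11.2]
opening: -0.0
finger_force: 5.7
```

```bash
python3 -m creep '[{"x":0,"y":0,"z":1,"rx":0,"ry":0,"rz":0,"grip":0},{"x":0,"y":0,"z":1,"rx":0,"ry":0,"rz":0,"grip":0},{"x":0,"y":0,"z":1,"rx":0,"ry":0,"rz":0,"grip":0},{"x":0,"y":0,"z":0,"rx":0,"ry":0,"rz":0,"grip":0},{"x":0,"y":0,"z":0,"rx":0,"ry":0,"rz":0,"grip":0},{"x":0,"y":0,"z":0,"rx":0,"ry":0,"rz":0,"grip":0},{"x":0,"y":0,"z":0,"rx":0,"ry":0,"rz":0,"grip":0},{"x":0,"y":0,"z":0,"rx":0,"ry":0,"rz":0,"grip":0},{"x":0,"y":0,"z":0,"rx":0,"ry":0,"rz":0,"grip":0},{"x":0,"y":0,"z":0,"rx":0,"ry":0,"rz":0,"grip":0}]'
python3 -m creep '[{"x":0,"y":0,"z":-10,"rx":0,"ry":0,"rz":0,"grip":0},{"x":0,"y":0,"z":-35,"rx":0,"ry":0,"rz":0,"grip":0},{"x":0,"y":0,"z":-40,"rx":0,"ry":0,"rz":0,"grip":0},{"x":0,"y":0,"z":-40,"rx":0,"ry":0,"rz":0,"grip":0},{"x":0,"y":0,"z":-40,"rx":0,"ry":0,"rz":0,"grip":0},{"x":20,"y":35,"z":0,"rx":0,"ry":0,"rz":0,"grip":0},{"x":20,"y":35,"z":0,"rx":0,"ry":0,"rz":0,"grip":0},{"x":20,"y":35,"z":0,"rx":0,"ry":0,"rz":0,"grip":0},{"x":20,"y":35,"z":0,"rx":0,"ry":0,"rz":0,"grip":0},{"x":20,"y":35,"z":0,"rx":0,"ry":0,"rz":0,"grip":0}]'
python3 -m creep '[{"x":20,"y":35,"z":0,"rx":0,"ry":0,"rz":0,"grip":0},{"x":20,"y":35,"z":0,"rx":0,"ry":0,"rz":0,"grip":0},{"x":20,"y":35,"z":0,"rx":0,"ry":0,"rz":0,"grip":0},{"x":0,"y":0,"z":0,"rx":0,"ry":0,"rz":0,"grip":0},{"x":0,"y":0,"z":0,"rx":0,"ry":0,"rz":0,"grip":0},{"x":0,"y":0,"z":0,"rx":0,"ry":0,"rz":0,"grip":0},{"x":0,"y":0,"z":0,"rx":0,"ry":0,"rz":0,"grip":0},{"x":0,"y":0,"z":0,"rx":0,"ry":0,"rz":0,"grip":0},{"x":0,"y":0,"z":0,"rx":0,"ry":0,"rz":0,"grip":0},{"x":0,"y":0,"z":0,"rx":0,"ry":0,"rz":0,"grip":0}]'
python3 - <<'E'
from h import *
s=cam("side");print(red(s,(377,268))[:2])
a=s["color"][180:400,150:450];b=cam("top")["color"][150:370,130:430]
cv2.imwrite("pics/a3.png",cv2.resize(np.vstack([a,b]),None,fx=1.35,fy=1.35))
E
```

```text
time: 12.12
eef_pos: [0.6247, 0.2177, 0.1258]
tcp_rot: [0.142, 0.99, -0.001, -0.0]
contact_force: [-11.5, -3.4, 20.4]
opening: 0.001
finger_force: 10.2
time: 12.95
eef_pos: [0.5776, 0.4157, 0.2847]
tcp_rot: [0.142, 0.99, 0.0, 0.0]
contact_force: [0.4, -0.7, -0.5]
opening: -0.003
finger_force: 0.0
time: 13.78
eef_pos: [0.5507, 0.5307, 0.2857]
tcp_rot: [0.143, 0.99, 0.0, 0.0]
contact_force: [-0.9, 0.7, 0.2]
opening: -0.003
finger_force: 0.0
(array([376.56692913, 268.82677165]), np.int32(127))
```

View pics/a3.png

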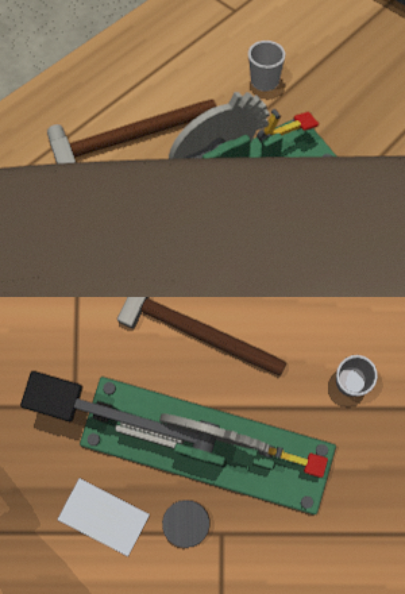

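The top view shows the pad at crop (52,397), which fits a lever lying flat. The tab is still fully down at (377,269), the bystanders haven't moved, and the arm is clear. The pad top measured 125.8 mm at 20 N, against 126 mm expected.

```bash
python3 -c "from plant import sign_off;print(sign_off())"
```

```text
the job is handed in; nothing more can be done
None
```

The red tab was pressed fully down to free the pawl, the lever was then pushed down until it lay on its rest, the arm moved clear with the loose items undisturbed, and the job was handed in at about 14 s on the robot's clock; the hand-in gave no verdict.

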